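# Heft the returned slide boxes: full ones to the archive, empties to the tub

## Robot

A 7-joint arm with a two-finger parallel gripper is mounted at the origin on a cart in front of the work surface, level with it; the furniture and walls round the work are solid. World frame = base frame: x ahead of the robot, y to its left, z up, the work surface at z = 0. Lengths are in m, angles in rad, forces in N, time in s.
With the tool pointing down it reaches from about 0.425 to 0.825 m from the base axis. Payload 3.6 kg.
Tool frame: the origin (TCP) lies at the very end of the fingers, on their centre line; the grasp point (between the pads) lies 19 mm behind it; z points along the fingers, y is the line along which they close (so a half turn about z gives the same grasp; the last joint's range is limited). The gripper opens to 93 mm and grips with 3 to 60 N. Pads are 15 mm wide; open, the fingers measure 128 mm over their backs; the gripper's body (75 mm by 188 mm) begins 65 mm behind the grasp point.
Start: joints at [-1.371, 0.615, -0.013, 1.423, 0.008, 1.103, -0.04], TCP at [0.146, 0.633, 0.219] pointing down, gripper open.
Joint ranges: [-3.12, 3.12], [-0.3, 2.06], [-1.34, 1.32], [0.26, 2.42], [-1.36, 4.5], [0.01, 1.98], [-2.84, 2.84]. Speed limits (rad/s): [2.79, 2.79, 3.14, 3.14, 3.14, 3.14, 3.14].

## Interface

Orientations are given as a 3x3 rotation matrix whose columns are the frame's x, y, z axes.
In Python, from workcell import monitor, grab_frame, camera_params, r gives the robot as it stands. The module is installed in compiled form; this text tells all that it offers.
- The arm moves only by the tool arm_command, never from a script. Its argument "steps" is one flat list of numbers, 5 for each row, row after row: the gripper command: -1 is fully open, 1 is shut, values between are in proportion, then the shift along the tool's x, y, z in m, then the turn about the tool's z in rad. A call has 1 to 12 rows; each row shifts and turns the commanded pose from where the row before left it, along the tool's axes as they then stand; what a row does not reach is not made up. A row lasts 1/12 s, in which the tool goes at most 41.7 mm and 7.16 degrees, less where a joint would pass 70% of its speed; a pose out of reach is approached as far as the arm can. A call is refused whole if a number of a shift passes 0.0417 or a number of a turn 0.125, either way. A call with a gripper value outside its range is refused whole. The fingers move at their own pace and stop on an object; the grip force is fixed at half the most. Time passes only in rows, so rows that do not move let the fingers close. It gives the time, the measured TCP pose, the force, the opening and the grip force at its end, in the units of the state.
- monitor.get_obs(): the state, without advancing time (a new reading comes with each control period).
- grab_frame(name): name is "scene" or "top" or "wrist"; returns (picture, depth): 420x560x3 uint8, red, green, blue; 420x560 float32, m along the optical axis (not along the pixel's ray), 0 where there is no reading.
- camera_params(name): a dict with "intrinsics" (3x3 intrinsics, pixels), "k1" (the pictures are not rectified: a ray, as slopes to the right and down, at radius r is drawn at 1 + k1 r^2 times it, then the intrinsics apply), "extrinsics" (4x4, takes a point from camera to world coordinates). Camera axes: x right, y down, z forward; pixel columns grow to the right and rows downward; lengths in m; the calibration is good to about 2 mm. A picture is of the moment at which its call begins: read the wrist's pose just before it. camera_params takes no time and is no camera call; for the wrist camera it gives the pose at the moment of the call.
- r.hand_in(): hands the job in; it is judged then, once.
The state is a dict: "time": time; "qpos": joint angles; "qvel": joint speeds; "tau": joint torques, N m; "eef_pos": TCP position; "orientation": TCP orientation; "wrist_force": force on the tool from outside, world axes, zero at the start; "torque": the same for the moment, N m; "opening": finger opening in m; "grip_force": force on a finger pad.
Only numpy, scipy, OpenCV 4.12 (cv2) and the standard library are available. Lean on these libraries where they do the work, as an engineer would, in place of code of your own. Each camera call takes 0.05 s, during which the arm holds its last target. There are 200 camera calls.

## Task

Three look-alike slide boxes have come back in the wire sorter, and some still have glass slides in them: lift each one to feel whether it is full or empty. Stand every full box upright in the white archive file, crosswise between its side walls with the label facing the front, and every empty one upright in the yellow return tub. Set the boxes down gently, without dropping them the last bit - where the archive leaves no room for your fingers, put the box down on the bench mat first and take it again the other way round - and leave everything else where it is.

Things in the scene. Friction and masses are not known exactly. Their poses are not given: they have to be found in the camera images.
- box_a: closed grey-teal slide box, 38 mm thick (x), 62 wide (y), 88 tall (z); origin: centre of underside. Label and catch on its broad -x face. Opaque, lid stays shut: only weight tells. Empty about 0.09 kg, full 0.33 kg or more; one or two of the three are full, which ones varies. Starts upright in the sorter, label to the sorter's -x end
- box_b: closed grey-teal slide box, 38 mm thick (x), 62 wide (y), 88 tall (z); origin: centre of underside. Label and catch on its broad -x face. Opaque, lid stays shut: only weight tells. Empty about 0.09 kg, full 0.33 kg or more; one or two of the three are full, which ones varies. Starts upright in the sorter, label to the sorter's -x end
- box_c: closed grey-teal slide box, 38 mm thick (x), 62 wide (y), 88 tall (z); origin: centre of underside. Label and catch on its broad -x face. Opaque, lid stays shut: only weight tells. Empty about 0.09 kg, full 0.33 kg or more; one or two of the three are full, which ones varies. Starts upright in the sorter, label to the sorter's -x end
- sorter: wire sorter, fixed, 162 mm long (x), 58 wide (y); origin: centre of underside. Boxes stand on its 5 mm base one behind another, 48 mm apart along x, between four wire loops 108 mm tall, 47 mm wide, at x = -72, -24, 24, 72. The loops are taller than the boxes and 2.5 mm off their broad faces; the boxes' narrow sides (+y, -y) stick out and can be gripped from above
- archive: archive file, fixed white metal channel, 190 mm long (x), 77 wide (y); origin: centre of underside; front at -x. Floor 4 mm thick, side walls 110 mm tall, back wall 70, front lip 24. 70 mm clear between the side walls: a box stands crosswise with 4 mm spare at each narrow side (no room for fingers) and free space before and behind it; two fit with finger room
- archive_front (a point): the middle of the archive file's front lip, 95 mm towards its own -x from its origin, 12 mm up
- tub: return tub, fixed, open yellow plastic tray, outside about 170 mm (own x) by 130 mm (own y), 40 mm tall, rim flanges and end grips reach 15 mm farther; walls and floor 3 mm; origin at the centre of its underside
- mat: dark green bench mat, fixed, 170 mm (own x) by 150 mm (own y), 3 mm thick, origin at the centre of its underside; nothing stands on it, a free place to put things down
- blue_dropper: white dropper bottle with blue label and cap, 37 mm across, 100 mm tall, loose, a bystander; origin at its underside
- red_dropper: white dropper bottle with red label and cap, 34 mm across, 100 mm tall, loose, a bystander; origin at its underside
- petri: clear petri dish, 61 mm across, 14 mm tall, loose, a bystander; origin at its underside
- mouse: black computer mouse, 98x65x35 mm, loose, a bystander; origin at its underside
- calculator: desk calculator, 156x108x31 mm, loose, a bystander; origin at its underside
- micropipette: white micropipette lying down, 247 mm long, 29 mm high, loose, a bystander; origin at its underside
- carton: small yellow and red carton, 50x55x70 mm, loose, a bystander; origin at its underside
- spare_box: a fourth box of the same make, fixed, standing on the bench beside the microscope; not part of the job, leave it alone
Mind the look-alikes: they are no part of the job. What is shaped like the box_a but pink is not meant. Leave any blue look-alike of the box_b alone.

How it is judged:
By the outcome, as a careful person would: the job done as asked, in the order asked, and still so for the second after the job is handed in, with the robot touching nothing.
It also fails if it takes over 72 s, if anything falls off the work surface, if the arm or the gripper's body presses on something with over 40 N, if the wrist force passes 120 N, or if a joint passes its speed limit or range.

## Working session

There is one attempt and no reset: what is moved stays moved. The work goes in short steps, Python scripts to look and compute and a tool call to move; the robot and the scene stay as the last step left them, time stands still between calls to the robot, and variables do not carry over. Pictures are saved under pics/ and viewed, at most 10 in all, crops included, and the job is handed in when it is done.

Besides the shell and the picture viewer there is one more tool, called after ">>>" as name(argument=value, ...) on one line, values as JSON. arm_command: Moves the arm, as the interface text tells. Its arguments: {"type":"object","properties":{"steps":{"type":"array","items":{"type":"number"}}},"required":["steps"]}

```bash
mkdir -p pics; cat > h.py <<'E'
import numpy as np, cv2
from workcell import monitor, grab_frame, camera_params, r
def snap(name, fn):
    P=camera_params(name); im,d=grab_frame(name)
    cv2.imwrite('pics/%s.png'%fn, im[:,:,::-1]); np.savez('pics/%s.npz'%fn,im=im,d=d,K=P['intrinsics'],k1=P['k1'],T=P['extrinsics'])
    return im,d
def load(fn): return np.load('pics/%s.npz'%fn)
def und(S,uv):
    K=S['K'];k=float(S['k1'])
    return cv2.undistortPoints(np.array(uv,float).reshape(-1,1,2),K,np.array([k,0,0,0.])).reshape(-1,2)
def plane(S,uv,z):
    n=und(S,uv);T=S['T'];dr=np.c_[n,np.ones(len(n))]@T[:3,:3].T;o=T[:3,3]
    return o+dr*((z-o[2])/dr[:,2])[:,None]
def cloud(S):
    h,w=S['d'].shape;v,u=np.mgrid[:h,:w];n=und(S,np.c_[u.ravel(),v.ravel()]);d=S['d'].ravel()
    p=np.c_[n*d[:,None],d]@S['T'][:3,:3].T+S['T'][:3,3]
    p[d==0]=np.nan
    return p.reshape(h,w,3)
E
python3 - <<'E'
from h import *
print(monitor.get_obs())
snap('top','top0');snap('scene','scene0')
for f in('top0','scene0'):
    S=load(f);print(S['K'],S['k1'],S['T'].round(3))
E
```

```text
{'time': 0.0, 'qpos': array([-1.3704925 ,  0.61590506, -0.01261619,  1.42490234,  0.00810985,
        1.10339423, -0.04041708]), 'qvel': array([ 0.00077963,  0.00169245,  0.0006575 , -0.00049986, -0.00033139,
        0.00123415,  0.00018361]), 'tau': array([-2.66687657e-04, -4.58941627e+01,  2.08893595e-01, -1.65746874e+01,
       -6.11668476e-02,  2.05250195e-02,  2.28127997e-04]), 'eef_pos': array([0.14597709, 0.6325791 , 0.21748923]), 'orientation': array([[-9.74402178e-01,  2.24811285e-01, -5.30478453e-04],
       [ 2.24811906e-01,  9.74398964e-01, -2.50300783e-03],
       [-4.58067513e-05, -2.55819415e-03, -9.99996727e-01]]), 'wrist_force': array([ 0.49082092, -0.37245209,  0.08642128]), 'torque': array([-0.00853229, -0.01116576,  0.02924402]), 'grip_force': 0.0, 'opening': 0.09308406224021466}
[[431.1010104    0.         284.42677039]
 [  0.         431.1010104  206.70910835]
 [  0.           0.           1.        ]] -0.018988764890557792 [[ 0.024 -0.99   0.137  0.32 ]
 [-0.999 -0.027 -0.023  0.029]
 [ 0.026 -0.136 -0.99   1.584]
 [ 0.     0.     0.     1.   ]]
[[431.22952701   0.         278.93084054]
 [  0.         431.22952701 209.81187117]
 [  0.           0.           1.        ]] -0.02250070078950518 [[-0.61  -0.305  0.732 -0.348]
 [-0.792  0.261 -0.551  0.656]
 [-0.023 -0.916 -0.4    0.522]
 [ 0.     0.     0.     1.   ]]
```

View pics/top0.png

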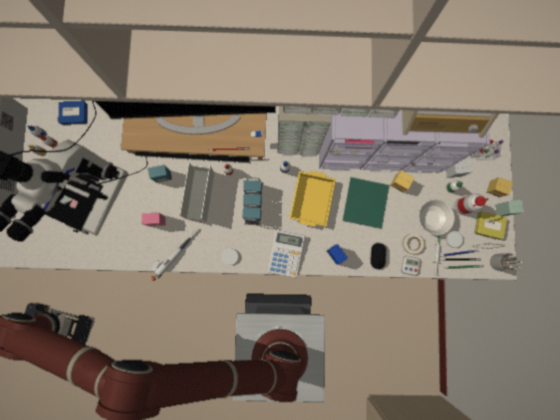

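View pics/scene0.png

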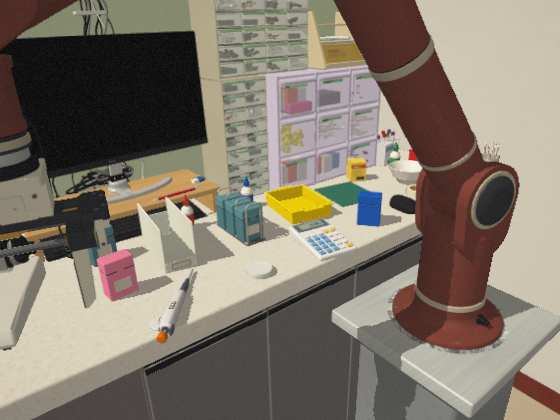

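The top view shows the archive at about (197,193), sorter with the three boxes at (252,200), tub at (314,200) and mat at (366,203). In the scene view the labels and the archive's low front lip both face the robot (world -x).

```bash
python3 - <<'E'
from h import *
S=load('top0');C=cloud(S);im=S['im'];hsv=cv2.cvtColor(im,cv2.COLOR_RGB2HSV)
def rect(m,name):
    p=C[m];p=p[~np.isnan(p[:,0])]
    rc=cv2.minAreaRect((p[:,:2]*1000).astype(np.float32));print(name,len(p),np.round(rc[0],1),np.round(rc[1],1),round(rc[2],1),'z',np.percentile(p[:,2],[5,50,95]).round(3));return p
def win(u0,u1,v0,v1):
    m=np.zeros(im.shape[:2],bool);m[v0:v1,u0:u1]=1;return m
Z=C[:,:,2]
print('surf',np.nanmedian(Z[win(220,240,200,220)]))
rect(win(288,340,165,235)&(Z>0.03)&(Z<.06)&(hsv[:,:,1]>150),'tub rim')
rect(win(288,340,165,235)&(hsv[:,:,1]>150)&(Z<.012),'tub floor')
rect(win(340,392,170,235)&(hsv[:,:,1]>90)&(Z<.03),'mat')
rect(win(176,216,160,228)&(Z>0.09)&(Z<.13),'archive walls')
rect(win(176,216,160,228)&(Z>0.05)&(Z<.13),'archive all')
m=win(238,268,170,230)&(Z>0.075)&(Z<.1);rect(m,'boxes')
m2=win(238,268,170,230)&(Z>0.06);rect(m2,'sorter')
for n in ('blue_d',(275,295,155,178)),: rect(win(*n[1])&(Z>.03),n[0])
rect(win(218,236,158,180)&(Z>.03)&(Z<.12),'red_d')
cr=cv2.resize(im[150:260,160:400],None,fx=3.3,fy=3.3,interpolation=cv2.INTER_CUBIC);cv2.imwrite('pics/crop0.png',cr[:,:,::-1])
E
```

```text
surf -0.0008156636397955719
tub rim 285 [ 567.  -106.7] [133.1 193. ] 79.3 z [0.033 0.039 0.046]
tub floor 1424 [ 572.3 -108.4] [124.  161.4] 79.2 z [-0.003  0.003  0.009]
mat 1550 [ 568.3 -316.4] [151.4 172.4] 79.9 z [-0.003  0.003  0.009]
archive walls 220 [574.9 307.2] [ 79.8 188.9] 83.7 z [0.092 0.105 0.112]
archive all 496 [575.2 307.2] [ 79.8 189.4] 83.7 z [0.054 0.085 0.111]
boxes 590 [550.1 110.6] [143.8  62.2] 0.1 z [0.086 0.092 0.097]
sorter 690 [552.1 110.6] [148.3  62.2] 0.1 z [0.083 0.092 0.107]
blue_d 89 [682.8  -2.8] [32.1 33. ] 2.3 z [0.043 0.06  0.095]
red_d 80 [667.9 203.6] [30.1 32.4] 28.3 z [0.038 0.06  0.092]
```

View pics/crop0.png

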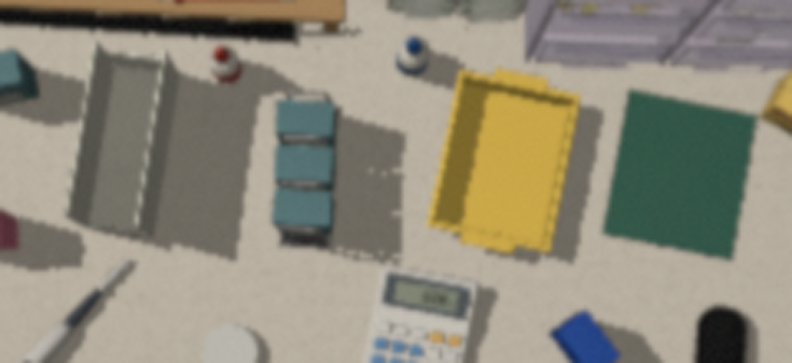

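The crop shows the archive's low lip at the bottom (lip line about (110,225)). The boxes are aligned with the world axes, and the tub and mat are both turned by about -10°. The sizes match what is given, so I'm going over the sorter for a closer look.

>>> arm_command(steps=[-1,0,0,0,-0.1134,-1,0,0,0,-0.1134,-1,-0.0224,-0.029,0,0,-1,-0.0224,-0.029,0,0,-1,-0.0224,-0.029,0,0,-1,-0.0224,-0.029,0,0,-1,-0.0224,-0.029,0,0,-1,-0.0224,-0.029,0,0,-1,-0.0224,-0.029,0,0,-1,-0.0224,-0.029,0,0,-1,-0.0224,-0.029,0,0,-1,-0.0224,-0.029,0,0])

```text
time: 1.1
eef_pos: [0.3707, 0.3415, 0.2184]
orientation: [[-1.0, -0.0, -0.001], [-0.0, 1.0, -0.001], [0.001, -0.001, -1.0]]
wrist_force: [0.6, 0.5, 0.2]
opening: 0.0931
grip_force: 0.0
```

>>> arm_command(steps=[-1,-0.0224,-0.029,0,0,-1,-0.0224,-0.029,0,0,-1,-0.0224,-0.029,0,0,-1,-0.0224,-0.029,0,0,-1,-0.0224,-0.029,0,0,-1,-0.0224,-0.029,0,0,-1,-0.0224,-0.029,0,0,-1,-0.0224,-0.029,0,0,-1,0,0,0,0,-1,0,0,0,0])

```text
time: 1.93
eef_pos: [0.5501, 0.1084, 0.218]
orientation: [[-1.0, 0.006, -0.001], [0.006, 1.0, -0.001], [0.001, -0.001, -1.0]]
wrist_force: [-0.8, 0.2, 0.2]
opening: 0.0928
grip_force: 0.0
```

```bash
python3 - <<'E'
from h import *
o=monitor.get_obs();print(o['time'],o['eef_pos'],o['orientation'].round(4),o['wrist_force'],o['qpos'].round(2))
snap('wrist','w1');S=load('w1');print(S['T'].round(3));C=cloud(S);print(np.nanmin(C[:,:,2]))
E
```

```text
1.9333 [0.55010344 0.10839041 0.21795571] [[-1.0e+00  5.7e-03 -9.0e-04]
 [ 5.7e-03  1.0e+00 -1.3e-03]
 [ 9.0e-04 -1.3e-03 -1.0e+00]] [-0.84308266  0.20345837  0.24110127] [-0.24  0.48  0.01  1.69 -0.    0.98  1.34]
[[ 0.005  0.965  0.263  0.477]
 [ 1.    -0.004 -0.003  0.109]
 [-0.002  0.263 -0.965  0.384]
 [ 0.     0.     0.     1.   ]]
-0.004006578943707706
```

View pics/w1.png

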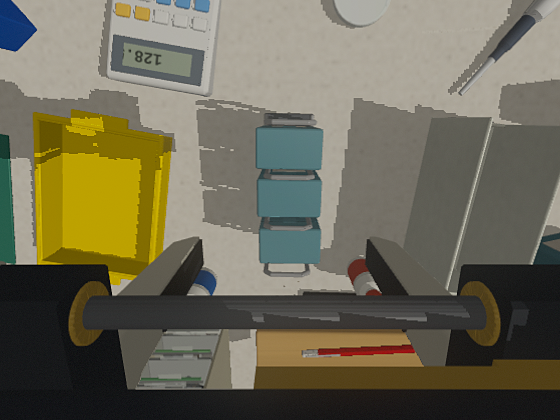

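The wrist view shows the three box tops at about (289,148), (289,193) and (289,243), with the tub on the left and the archive on the right. I'm measuring all of these now.

```bash
python3 - <<'E'
from h import *
S=load('w1');C=cloud(S);im=S['im'];hsv=cv2.cvtColor(im,cv2.COLOR_RGB2HSV);Z=C[:,:,2]
def rect(p,name):
    p=p[~np.isnan(p[:,0])];rc=cv2.minAreaRect((p[:,:2]*1000).astype(np.float32));print(name,len(p),np.round(rc[0],1),np.round(rc[1],1),round(rc[2],1),p[:,2].mean().round(4))
W=np.zeros(Z.shape,bool);W[110:285,230:345]=1
m=W&(Z>.085)&(Z<.1)&(hsv[:,:,1]>60)
n,l,st,ce=cv2.connectedComponentsWithStats(cv2.erode(m.astype(np.uint8),np.ones((3,3))),4)
for i in range(1,n):
    if st[i,4]>200: rect(C[l==i],'box')
rect(C[W&(Z>.1)&(Z<.115)],'loops')
W[:]=0;W[110:290,30:185]=1
rect(C[W&(hsv[:,:,1]>150)&(Z>.034)&(Z<.05)],'rim');rect(C[W&(hsv[:,:,1]>150)&(Z<.008)],'floor')
W[:]=0;W[110:262,395:560]=1
m=W&(Z>.1)&(Z<.12);p=C[m];rect(p,'arch')
for s,nm in ((p[:,1]<.3,'near wall'),(p[:,1]>.3,'far wall')):
    q=p[s]
    if len(q)>20: f=np.polyfit(q[:,0]-.575,q[:,1],1);print(nm,len(q),f.round(4),q[:,0].min(),q[:,0].max(),np.degrees(np.arctan(f[0])))
E
```

```text
box 2426 [502.9 112.4] [58.3 35.5] 88.4 0.0925
box 2063 [549.1 112.3] [58.3 35.7] 89.6 0.0926
box 1709 [598.7 113.3] [57.5 35.7] 89.3 0.0925
loops 1034 [550.7 112.3] [ 46.2 148.4] 88.7 0.1064
rim 4034 [ 568.3 -105.5] [138.4 199.3] 79.2 0.039
floor 11775 [ 565.6 -122.1] [166.8 167.7] 80.4 0.0028
arch 2566 [547.8 311.6] [ 78.9 136.4] 83.8 0.1059
near wall 1380 [-0.1072  0.2708] 0.47607135539649664 0.6114341378514978 -6.116637942416056
far wall 1186 [-0.1149  0.3443] 0.5012702897639646 0.611901793425899 -6.554385115094498
```

>>> arm_command(steps=[-1,0.0235,0.002,0,0,-1,0.0235,0.002,0,0,-1,0,0,0.028,0,-1,0,0,0.028,0,-1,0,0,0.028,0,-1,0,0,0.028,0,-1,0,0,0.028,0,-1,0,0,0.028,0,-1,0,0,0,0,1,0,0,0,0,1,0,0,0,0,1,0,0,0,0])

```text
time: 2.98
eef_pos: [0.5034, 0.1164, 0.0525]
orientation: [[-1.0, -0.001, 0.003], [-0.001, 1.0, 0.001], [-0.003, 0.001, -1.0]]
wrist_force: [-0.5, 0.8, 0.9]
opening: 0.0778
grip_force: 0.0
```

>>> arm_command(steps=[1,0,0,0,0,1,0,0,0,0,1,0,0,-0.01,0,1,0,0,-0.025,0,1,0,0,-0.028,0,1,0,0,-0.028,0,1,0,0,-0.028,0,1,0,0,-0.028,0,1,0,0,-0.013,0,1,0,0,0,0,1,0,0,0,0,1,0,0,0,0])

```text
time: 3.98
eef_pos: [0.5013, 0.1151, 0.2098]
orientation: [[-1.0, 0.0, -0.002], [0.0, 1.0, -0.001], [0.002, -0.001, -1.0]]
wrist_force: [-0.3, 0.1, -0.8]
opening: 0.0621
grip_force: 29.8
```

Box 1 (front) weighs about 1.0 N, so it's empty and goes to the tub.

>>> arm_command(steps=[1,-0.004,-0.0306,0,0,1,-0.004,-0.0306,0,0,1,-0.004,-0.0306,0,0,1,-0.004,-0.0306,0,0,1,-0.004,-0.0306,0,0,1,-0.004,-0.0306,0,0,1,-0.004,-0.0306,0,0,1,0,0,0,0.0935,1,0,0,0,0.0935,1,0,0,0,0,1,0,0,0,0])

```text
time: 4.9
eef_pos: [0.5295, -0.0984, 0.2092]
orientation: [[-0.983, 0.183, -0.003], [0.183, 0.983, 0.0], [0.003, -0.0, -1.0]]
wrist_force: [-0.2, 0.5, -1.1]
opening: 0.062
grip_force: 29.8
```

>>> arm_command(steps=[1,0,0,0.025,0,1,0,0,0.025,0,1,0,0,0.025,0,1,0,0,0.025,0,1,0,0,0.025,0,1,0,0,0.02,0,1,0,0,0.007,0,1,0,0,0,0,1,0,0,0,0,1,0,0,0,0])

```text
time: 5.73
eef_pos: [0.5314, -0.0989, 0.0598]
orientation: [[-0.983, 0.185, 0.002], [0.185, 0.983, -0.0], [-0.002, 0.0, -1.0]]
wrist_force: [-0.3, 0.3, -0.5]
opening: 0.0621
grip_force: 29.8
```

```bash
python3 - <<'E'
from h import *
o=monitor.get_obs();print(o['time'],o['eef_pos'].round(4),o['orientation'].round(3),o['wrist_force'])
E
```

```text
5.7333 [ 0.5314 -0.0989  0.0598] [[-0.983  0.185  0.002]
 [ 0.185  0.983 -0.   ]
 [-0.002  0.    -1.   ]] [-0.25406875  0.28582665 -0.54063883]
```

>>> arm_command(steps=[1,0,0,0.004,0,1,0,0,0.003,0,1,0,0,0.001,0,1,0,0,0,0])

```text
time: 6.07
eef_pos: [0.5304, -0.0989, 0.0508]
orientation: [[-0.983, 0.186, 0.0], [0.186, 0.983, -0.0], [-0.0, 0.0, -1.0]]
wrist_force: [-0.2, -0.2, -0.8]
opening: 0.0622
grip_force: 29.8
```

>>> arm_command(steps=[1,0,0,0.001,0,1,0,0,0.001,0,1,0,0,0,0])

```text
time: 6.32
eef_pos: [0.5306, -0.099, 0.0507]
orientation: [[-0.983, 0.186, 0.001], [0.186, 0.983, 0.0], [-0.001, 0.0, -1.0]]
wrist_force: [-3.3, 0.4, 12.5]
opening: 0.062
grip_force: 29.8
```

Contact, so I'm releasing and lifting, then going to box 2.

>>> arm_command(steps=[1,0,0,-0.001,0,-0.7,0,0,0,0,-0.7,0,0,0,0,-0.7,0,0,0,0,-0.7,0,0,-0.01,0,-1,0,0,-0.03,0,-1,0,0,-0.04,0,-1,0,0,-0.04,0,-1,0,0,-0.04,0,-1,0,0,0,-0.0935,-1,0,0,0,-0.0935,-1,0,0,0,0])

```text
time: 7.32
eef_pos: [0.5306, -0.099, 0.2112]
orientation: [[-1.0, -0.001, 0.002], [-0.001, 1.0, -0.0], [-0.002, -0.0, -1.0]]
wrist_force: [0.2, 1.2, 1.0]
opening: 0.0932
grip_force: 0.0
```

>>> arm_command(steps=[-1,-0.003,0.0306,0,0,-1,-0.003,0.0306,0,0,-1,-0.003,0.0306,0,0,-1,-0.003,0.0306,0,0,-1,-0.003,0.0306,0,0,-1,-0.003,0.0306,0,0,-1,-0.002,0.0306,0,0,-1,0,0,0,0,-1,0,0,0,0])

```text
time: 8.07
eef_pos: [0.5496, 0.118, 0.2091]
orientation: [[-1.0, -0.003, -0.002], [-0.003, 1.0, 0.001], [0.002, 0.001, -1.0]]
wrist_force: [-0.2, -0.1, -1.1]
opening: 0.0929
grip_force: 0.0
```

```bash
python3 - <<'E'
from h import *
o=monitor.get_obs();print(o['time'],o['eef_pos'].round(4),o['orientation'].round(4),o['wrist_force'])
im,d=snap('wrist','w2');S=load('w2');C=cloud(S);Z=C[:,:,2];hsv=cv2.cvtColor(im,cv2.COLOR_RGB2HSV)
m=(Z>.085)&(Z<.1)&(hsv[:,:,1]>60)&(hsv[:,:,0]>80)&(hsv[:,:,0]<105)
n,l,st,ce=cv2.connectedComponentsWithStats(cv2.erode(m.astype(np.uint8),np.ones((3,3))),4)
for i in range(1,n):
    if st[i,4]>200:
        p=C[l==i];rc=cv2.minAreaRect((p[:,:2]*1000).astype(np.float32));print(ce[i].round(),st[i,4],np.round(rc[0],1),np.round(rc[1],1),round(rc[2],1),p[:,2].mean())
E
```

```text
8.0667 [0.5496 0.118  0.2091] [[-1.0e+00 -3.1e-03 -1.6e-03]
 [-3.1e-03  1.0e+00  5.0e-04]
 [ 1.6e-03  5.0e-04 -1.0e+00]] [-0.20499743 -0.14937096 -1.06010883]
[ 49. 178.] 2500 [529.8 -98.2] [61.2 35.7] 78.1 0.0905653992576455
[278. 201.] 2181 [549.8 112.3] [58.6 35.5] 89.4 0.09253389258584105
[279. 250.] 1781 [598.7 113.1] [58.4 35.3] 89.3 0.09254786717206931
```

>>> arm_command(steps=[-1,0,-0.0055,0,0,-1,0,0,0.026,0,-1,0,0,0.026,0,-1,0,0,0.026,0,-1,0,0,0.026,0,-1,0,0,0.026,0,-1,0,0,0.026,0,-1,0,0,0,0,1,0,0,0,0,1,0,0,0,0,1,0,0,0,0,1,0,0,0,0])

```text
time: 9.12
eef_pos: [0.5516, 0.1097, 0.0555]
orientation: [[-1.0, 0.001, 0.003], [0.001, 1.0, 0.001], [-0.003, 0.001, -1.0]]
wrist_force: [0.0, -0.2, 0.1]
opening: 0.0709
grip_force: 0.0
```

>>> arm_command(steps=[1,0,0,0,0,1,0,0,-0.01,0,1,0,0,-0.025,0,1,0,0,-0.028,0,1,0,0,-0.028,0,1,0,0,-0.028,0,1,0,0,-0.028,0,1,0,0,-0.013,0,1,0,0,0,0,1,0,0,0,0])

```text
time: 9.95
eef_pos: [0.5496, 0.1094, 0.2137]
orientation: [[-1.0, 0.0, -0.001], [0.0, 1.0, -0.001], [0.001, -0.001, -1.0]]
wrist_force: [-0.7, -0.8, -6.4]
opening: 0.0619
grip_force: 30.0
```

>>> arm_command(steps=[1,0,0,0,0,1,0,0,0,0])

```text
time: 10.12
eef_pos: [0.5488, 0.1094, 0.2117]
orientation: [[-1.0, -0.0, -0.005], [-0.0, 1.0, -0.001], [0.005, -0.001, -1.0]]
wrist_force: [0.5, 0.3, -3.6]
opening: 0.0617
grip_force: 30.0
```

Box 2 weighs about 4 to 5 N, so it's full and goes to the mat for regrasping.

>>> arm_command(steps=[1,-0.0015,-0.0358,0,0,1,-0.0015,-0.0358,0,0,1,-0.0015,-0.0358,0,0,1,-0.0015,-0.0358,0,0,1,-0.0015,-0.0358,0,0,1,-0.0015,-0.0358,0,0,1,-0.0015,-0.0358,0,0,1,-0.0015,-0.0358,0,0,1,-0.0015,-0.0358,0,0,1,-0.0015,-0.0358,0,0,1,-0.0015,-0.0358,0,0,1,0,0,0,0])

```text
time: 11.12
eef_pos: [0.5632, -0.2963, 0.2116]
orientation: [[-1.0, 0.013, -0.004], [0.013, 1.0, -0.01], [0.004, -0.01, -1.0]]
wrist_force: [-2.0, -3.7, -2.9]
opening: 0.0617
grip_force: 30.0
```

>>> arm_command(steps=[1,0,0,0,0,1,0,0,0.025,0,1,0,0,0.025,0,1,0,0,0.025,0,1,0,0,0.025,0,1,0,0,0.025,0,1,0,0,0.018,0,1,0,0,0.005,0,1,0,0,0.002,0,1,0,0,0,0,1,0,0,0,0])

```text
time: 12.03
eef_pos: [0.568, -0.284, 0.0649]
orientation: [[-1.0, -0.001, 0.002], [-0.001, 1.0, -0.001], [-0.002, -0.001, -1.0]]
wrist_force: [-0.4, -0.6, -4.0]
opening: 0.0619
grip_force: 30.0
```

>>> arm_command(steps=[1,0,0,0.005,0,1,0,0,0.003,0,1,0,0,0.002,0,1,0,0,0.001,0,1,0,0,0,0])

```text
time: 12.45
eef_pos: [0.5671, -0.2839, 0.0544]
orientation: [[-1.0, 0.0, 0.001], [0.0, 1.0, -0.0], [-0.001, -0.0, -1.0]]
wrist_force: [-2.4, 2.5, 4.6]
opening: 0.0619
grip_force: 30.0
```

>>> arm_command(steps=[1,0,0,0.001,0,1,0,0,0,0])

```text
time: 12.62
eef_pos: [0.5671, -0.2839, 0.0544]
orientation: [[-1.0, 0.0, 0.001], [0.0, 1.0, -0.0], [-0.001, -0.0, -1.0]]
wrist_force: [-3.2, 2.7, 9.4]
opening: 0.0619
grip_force: 30.0
```

>>> arm_command(steps=[1,0,0,-0.001,0,-0.6,0,0,0,0,-0.6,0,0,0,0,-0.6,0,0,0,0,-1,0,0,-0.01,0,-1,0,0,-0.03,0,-1,0,0,-0.03,0,-1,0,0,0,0.1208,-1,0,0,0,0.1208,-1,0,0,0,0.1208,-1,0,0,0,0.1208,-1,0,0,0,0.1208])

```text
time: 13.62
eef_pos: [0.5673, -0.2841, 0.1235]
orientation: [[-0.82, 0.573, 0.001], [0.573, 0.82, -0.0], [-0.001, 0.0, -1.0]]
wrist_force: [-0.7, -0.5, -0.3]
opening: 0.0933
grip_force: 0.0
```

>>> arm_command(steps=[-1,0,0,0,0.1208,-1,0,0,0,0.1208,-1,0,0,0,0.1208,-1,0,0,0,0.1208,-1,0,0,0,0.1208,-1,0,0,0,0.1208,-1,0,0,0,0.1208,-1,0,0,0,0.1208,-1,0,0,0,0,-1,0,0,0,0])

```text
time: 14.45
eef_pos: [0.5673, -0.2838, 0.123]
orientation: [[-0.004, 1.0, 0.0], [1.0, 0.004, -0.0], [-0.0, 0.0, -1.0]]
wrist_force: [-0.6, 1.3, 0.4]
opening: 0.0929
grip_force: 0.0
```

```bash
cat >> h.py <<'E'
def tops(fn):
    o=monitor.get_obs();print(o['time'],o['eef_pos'].round(4),o['orientation'].round(4).tolist(),o['wrist_force'].round(1),o['qpos'].round(2))
    im,d=snap('wrist',fn);S=load(fn);C=cloud(S);Z=C[:,:,2];hsv=cv2.cvtColor(im,cv2.COLOR_RGB2HSV)
    m=(Z>.08)&(Z<.1)&(hsv[:,:,1]>60)&(hsv[:,:,0]>80)&(hsv[:,:,0]<105)
    n,l,st,ce=cv2.connectedComponentsWithStats(cv2.erode(m.astype(np.uint8),np.ones((3,3))),4)
    for i in range(1,n):
        if st[i,4]>200:
            p=C[l==i];rc=cv2.minAreaRect((p[:,:2]*1000).astype(np.float32));print(ce[i].round(),st[i,4],np.round(rc[0],1),np.round(rc[1],1),round(rc[2],1),p[:,2].mean().round(4))
    return C,hsv
E
python3 -c "
from h import *
tops('w3')"
```

```text
14.45 [ 0.5673 -0.2838  0.123 ] [[-0.0042, 1.0, 0.0004], [1.0, 0.0042, -0.0004], [-0.0004, 0.0004, -1.0]] [-0.6  1.3  0.4] [ 0.15  0.73  0.49  1.59 -0.4   0.92  0.78]
[284. 228.] 4547 [ 566.6 -283.3] [61.2 36.3] 90.0 0.0905
```

>>> arm_command(steps=[-1,0,0,0.025,0,-1,0,0,0.025,0,-1,0,0,0.021,0,-1,0,0,0,0,1,0,0,0,0,1,0,0,0,0,1,0,0,0,0,1,0,0,0,0,1,0,0,0,0,1,0,0,0,0,1,0,0,0,0])

```text
time: 15.42
eef_pos: [0.5671, -0.284, 0.0521]
orientation: [[-0.001, 1.0, 0.001], [1.0, 0.001, -0.0], [-0.0, 0.001, -1.0]]
wrist_force: [0.2, -0.5, 0.5]
opening: 0.051
grip_force: 0.0
```

>>> arm_command(steps=[1,0,0,-0.005,0,1,0,0,-0.028,0,1,0,0,-0.032,0,1,0,0,-0.032,0,1,0,0,-0.032,0,1,0,0,-0.032,0,1,0,0,0,0.055,1,0,0,0,0.055,1,0,0,0,0])

```text
time: 16.17
eef_pos: [0.5662, -0.2831, 0.2123]
orientation: [[0.11, 0.994, -0.002], [0.994, -0.11, 0.001], [0.001, -0.002, -1.0]]
wrist_force: [0.7, 0.5, -5.8]
opening: 0.0379
grip_force: 29.9
```

```bash
python3 - <<'E'
from h import *
o=monitor.get_obs();im,d=snap('wrist','w4');S=load('w4');C=cloud(S);Z=C[:,:,2];hsv=cv2.cvtColor(im,cv2.COLOR_RGB2HSV)
m=(Z>.1)&(hsv[:,:,1]>60)&(hsv[:,:,0]>80)&(hsv[:,:,0]<105)
p=C[m];print(len(p),o['eef_pos'],np.percentile(p[:,2],[1,10,50,90,99]).round(4))
t=p[p[:,2]>np.percentile(p[:,2],95)-.006];rc=cv2.minAreaRect((t[:,:2]*1000).astype(np.float32));print(np.round(rc[0],1),np.round(rc[1],1),rc[2])
A=np.c_[t[:,:2]-t[:,:2].mean(0),np.ones(len(t))];print('slope',np.linalg.lstsq(A,t[:,2],rcond=None)[0].round(4))
E
```

```text
7820 [ 0.56615524 -0.28310332  0.21225116] [0.1433 0.188  0.2236 0.2246 0.2254]
[ 552.6 -274.9] [56.4 68.1] 82.26243591308594
slope [-0.0472  0.0203  0.2241]
```

View pics/w4.png

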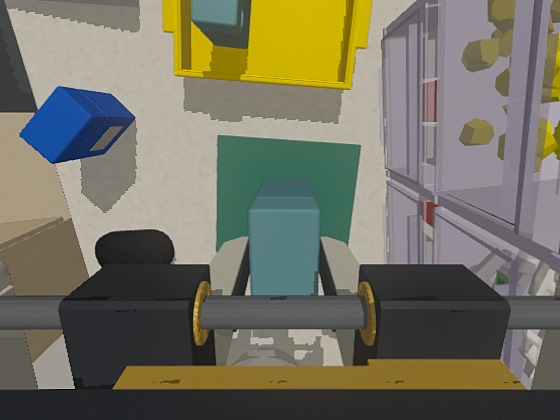

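The wrist view shows the box held only by its top 12 mm (top edge at about (284,210)), because I lifted before the fingers had closed. I'll set it back on the mat and take it again deeper.

>>> arm_command(steps=[1,0,0,0.02,0,1,0,0,0.025,0,1,0,0,0.025,0,1,0,0,0.025,0,1,0,0,0.02,0,1,0,0,0.009,0,1,0,0,0.002,0,1,0,0,0,0,1,0,0,0,0])

```text
time: 16.97
eef_pos: [0.5676, -0.2847, 0.0878]
orientation: [[0.109, 0.994, 0.002], [0.994, -0.109, -0.001], [-0.001, 0.002, -1.0]]
wrist_force: [0.4, -0.4, -4.2]
opening: 0.0378
grip_force: 29.9
```

>>> arm_command(steps=[1,0,0,0.002,0,1,0,0,0.002,0,1,0,0,0,0])

```text
time: 17.22
eef_pos: [0.567, -0.284, 0.0831]
orientation: [[0.109, 0.994, 0.001], [0.994, -0.109, -0.0], [-0.0, 0.001, -1.0]]
wrist_force: [-0.0, -0.9, -5.2]
opening: 0.0377
grip_force: 29.9
```

>>> arm_command(steps=[1,0,0,0.002,0,1,0,0,0.001,0,1,0,0,0,0])

```text
time: 17.47
eef_pos: [0.5667, -0.2838, 0.0795]
orientation: [[0.109, 0.994, -0.0], [0.994, -0.109, 0.0], [0.0, -0.0, -1.0]]
wrist_force: [-0.4, 0.3, -4.3]
opening: 0.0376
grip_force: 29.9
```

>>> arm_command(steps=[1,0,0,0.001,0,1,0,0,0,0])

```text
time: 17.63
eef_pos: [0.5669, -0.2839, 0.0792]
orientation: [[0.109, 0.994, 0.0], [0.994, -0.109, 0.0], [0.0, 0.0, -1.0]]
wrist_force: [-1.0, 0.9, -0.4]
opening: 0.0375
grip_force: 29.9
```

>>> arm_command(steps=[1,0,0,0.001,0,1,0,0,0,0,-0.2,0,0,0,0,-0.2,0,0,0,0,-0.2,0,0,0,0,-0.2,0,0,0,0,-0.2,0,0,0.014,0,-0.2,0,0,0.013,0,-0.2,0,0,0,0,1,0,0,0,0,1,0,0,0,0,1,0,0,0,0])

```text
time: 18.63
eef_pos: [0.5673, -0.2844, 0.0512]
orientation: [[0.109, 0.994, 0.001], [0.994, -0.109, -0.001], [-0.001, 0.001, -1.0]]
wrist_force: [1.3, 0.1, 1.3]
opening: 0.0403
grip_force: 1.6
```

>>> arm_command(steps=[1,0,0,0,0,1,0,0,0,0,1,0,0,0,0])

```text
time: 18.88
eef_pos: [0.5679, -0.2844, 0.0514]
orientation: [[0.109, 0.994, 0.002], [0.994, -0.109, -0.001], [-0.001, 0.002, -1.0]]
wrist_force: [2.3, -0.7, 0.4]
opening: 0.0376
grip_force: 30.0
```

>>> arm_command(steps=[1,0,0,-0.01,0,1,0,0,-0.03,0,1,0,0,-0.04,0,1,0,0,-0.04,0,1,0,0,-0.04,0,1,0.0368,-0.0064,0,0,1,0.0368,-0.0064,0,0,1,0.0368,-0.0064,0,0,1,0.0368,-0.0064,0,0,1,0.0368,-0.0064,0,0,1,0.0368,-0.0064,0,0,1,0.0368,-0.0064,0,0])

```text
time: 19.88
eef_pos: [0.5482, -0.0211, 0.2102]
orientation: [[0.11, 0.994, -0.004], [0.994, -0.11, 0.001], [0.0, -0.004, -1.0]]
wrist_force: [0.8, -0.1, -4.1]
opening: 0.0379
grip_force: 30.0
```

>>> arm_command(steps=[1,0.0368,-0.0064,0,0,1,0.0368,-0.0064,0,0,1,0.0368,-0.0064,0,0,1,0.0368,-0.0064,0,0,1,0.0368,-0.0064,0,0,1,0.0368,-0.0064,0,0,1,0.0368,-0.0064,0,0,1,0.0368,-0.0064,0,0,1,0.0368,-0.0064,0,0,1,0,0,0,0,1,0,0,0,0,1,0,0,0,0])

```text
time: 20.88
eef_pos: [0.5284, 0.3113, 0.2099]
orientation: [[0.109, 0.994, -0.002], [0.994, -0.109, -0.003], [-0.003, -0.002, -1.0]]
wrist_force: [-0.1, -0.7, -3.8]
opening: 0.0381
grip_force: 30.0
```

```bash
cat >> h.py <<'E'
def held(fn):
    o=monitor.get_obs();print(o['time'],o['eef_pos'].round(4),o['orientation'].round(3).tolist(),o['wrist_force'].round(1))
    im,d=snap('wrist',fn);S=load(fn);C=cloud(S);Z=C[:,:,2];hsv=cv2.cvtColor(im,cv2.COLOR_RGB2HSV)
    m=(Z>.15)&(hsv[:,:,1]>60)&(hsv[:,:,0]>80)&(hsv[:,:,0]<105)
    p=C[m];h=np.median(p[p[:,2]>p[:,2].max()-.012][:,2]);t=p[abs(p[:,2]-h)<.004];rc=cv2.minAreaRect((t[:,:2]*1000).astype(np.float32));print('held top',h,np.round(rc[0],1),np.round(rc[1],1),rc[2])
    q=C[(Z>.098)&(Z<.118)&(hsv[:,:,1]<60)].reshape(-1,3)
    for a,b,n in((.255,.29,'near'),(.325,.37,'far')):
        w=q[(q[:,1]>a)&(q[:,1]<b)&(q[:,0]>.46)&(q[:,0]<.69)]
        if len(w)>30:
            f=np.polyfit(w[:,0]-.575,w[:,1],1);print(n,len(w),f.round(4),w[:,0].min().round(3),w[:,0].max().round(3))
E
python3 -c "
from h import *
held('w5')"
```

```text
20.8833 [0.5284 0.3113 0.2099] [[0.109, 0.994, -0.002], [0.994, -0.109, -0.003], [-0.003, -0.002, -1.0]] [-0.1 -0.7 -3.8]
held top 0.3172741960780468 [498.  337.7] [20.6 15.1] 43.337772369384766
near 835 [-0.1118  0.2734] 0.476 0.665
far 1113 [-0.1088  0.3466] 0.484 0.673
```

View pics/w5.png

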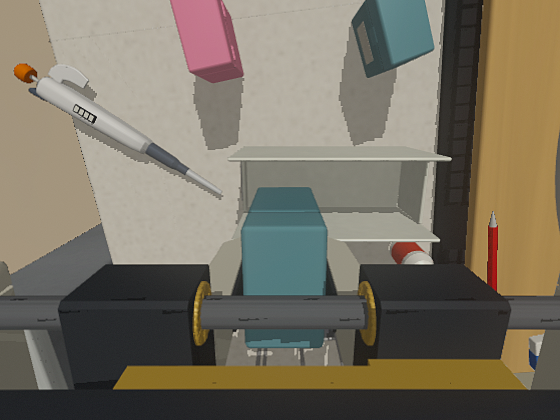

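The wrist view shows the box held deep, with its top at about (284,270). The archive's far wall top is at row 153 and the near wall top at about row 230, and the box is over the channel. I'm refining the lateral position from this frame.

```bash
cat >> h.py <<'E'
def fit(fn,xc,yc):
    S=load(fn);C=cloud(S);Z=C[:,:,2];hsv=cv2.cvtColor(S['im'],cv2.COLOR_RGB2HSV)
    tl=(hsv[:,:,1]>60)&(hsv[:,:,0]>80)&(hsv[:,:,0]<105)
    near=(abs(C[:,:,0]-xc)<.06)&(abs(C[:,:,1]-yc)<.06)
    p=C[tl&near&(Z>.235)&(Z<.275)];h=np.median(p[:,2]);t=p[abs(p[:,2]-h)<.003];rc=cv2.minAreaRect((t[:,:2]*1000).astype(np.float32));print('held top',h,len(t),np.round(rc[0],1),np.round(rc[1],1),rc[2])
    q=C[(hsv[:,:,1]<60)&(Z>.1)&(Z<.125)]
    for a,b in((.255,.295),(.325,.37)):
        w=q[(q[:,1]>a)&(q[:,1]<b)&(q[:,0]>.46)&(q[:,0]<.69)]
        zt=np.percentile(w[:,2],90);w=w[w[:,2]>zt-.002];f=np.polyfit(w[:,0]-.575,w[:,1],1);res=w[:,1]-np.polyval(f,w[:,0]-.575);print(zt,len(w),f.round(4),np.percentile(res,[3,97]).round(4))
E
python3 -c "
from h import *
fit('w5',.528,.311)
fit('w1',.55,.11)"
```

```text
held top 0.24882923459999798 7265 [528.  309.2] [62.3 37.9] 84.09590148925781
0.10978322345291093 377 [-0.1117  0.2728] [-0.0017  0.0014]
0.11000572983096331 815 [-0.1086  0.3463] [-0.0013  0.0014]
held top nan 0 [0. 0.] [0. 0.] 0.0
0.10966007474969107 709 [-0.1068  0.2714] [-0.0016  0.002 ]
0.1093773667624304 442 [-0.1176  0.3449] [-0.002   0.0025]
  return _methods._mean(a, axis=axis, dtype=dtype,
  ret = ret.dtype.type(ret / rcount)
```

>>> arm_command(steps=[1,0.0053,0,0,0,1,0,0,0.02,0,1,0,0,0.02,0,1,0,0,0.015,0,1,0,0,0.01,0,1,0,0,0.01,0,1,0,0,0,0])

```text
time: 21.52
eef_pos: [0.5291, 0.3168, 0.1338]
orientation: [[0.111, 0.994, -0.003], [0.994, -0.111, -0.002], [-0.002, -0.003, -1.0]]
wrist_force: [-1.8, -0.3, -5.3]
opening: 0.0378
grip_force: 30.0
```

>>> arm_command(steps=[1,0,0,0.015,0,1,0,0,0.015,0,1,0,0,0.015,0,1,0,0,0.012,0,1,0,0,0.008,0,1,0,0,0.005,0,1,0,0,0.003,0,1,0,0,0,0])

```text
time: 22.18
eef_pos: [0.5302, 0.3178, 0.0625]
orientation: [[0.109, 0.994, -0.0], [0.994, -0.109, -0.0], [-0.0, -0.0, -1.0]]
wrist_force: [-0.2, -0.1, -4.6]
opening: 0.038
grip_force: 30.0
```

>>> arm_command(steps=[1,0,0,0.003,0,1,0,0,0.002,0,1,0,0,0.001,0,1,0,0,0.001,0,1,0,0,0,0])

```text
time: 22.6
eef_pos: [0.53, 0.3178, 0.0556]
orientation: [[0.109, 0.994, -0.0], [0.994, -0.109, -0.0], [-0.0, -0.0, -1.0]]
wrist_force: [0.1, 0.1, -4.7]
opening: 0.0376
grip_force: 30.0
```

>>> arm_command(steps=[1,0,0,0.001,0,1,0,0,0.001,0,1,0,0,0,0])

```text
time: 22.85
eef_pos: [0.5299, 0.3178, 0.0535]
orientation: [[0.109, 0.994, -0.0], [0.994, -0.109, -0.0], [-0.0, -0.0, -1.0]]
wrist_force: [0.3, 0.8, -4.3]
opening: 0.038
grip_force: 30.0
```

>>> arm_command(steps=[1,0,0,0.001,0,1,0,0,0.0005,0,1,0,0,0,0])

```text
time: 23.1
eef_pos: [0.5302, 0.3178, 0.0526]
orientation: [[0.109, 0.994, 0.0], [0.994, -0.109, 0.0], [0.0, 0.0, -1.0]]
wrist_force: [-1.0, -0.2, -0.9]
opening: 0.0376
grip_force: 30.0
```

>>> arm_command(steps=[1,0,0,0.0005,0,1,0,0,0,0])

```text
time: 23.27
eef_pos: [0.5302, 0.3177, 0.0526]
orientation: [[0.109, 0.994, 0.0], [0.994, -0.109, 0.001], [0.001, 0.0, -1.0]]
wrist_force: [-2.3, 0.0, 3.1]
opening: 0.0374
grip_force: 30.0
```

>>> arm_command(steps=[-0.2,0,0,0,0,-0.2,0,0,0,0,-0.2,0,0,0,0,-0.2,0,0,0,0,-0.2,0,0,-0.01,0,-0.2,0,0,-0.03,0,-0.2,0,0,-0.038,0,-1,0,0,-0.04,0,-1,0,0,-0.04,0,-1,-0.0326,0.0151,0,0,-1,-0.0326,0.0151,0,0,-1,-0.0326,0.0151,0,0])

```text
time: 24.27
eef_pos: [0.565, 0.2152, 0.2116]
orientation: [[0.107, 0.994, 0.003], [0.994, -0.107, 0.001], [0.001, 0.003, -1.0]]
wrist_force: [0.2, 0.4, 0.0]
opening: 0.0848
grip_force: 0.0
```

>>> arm_command(steps=[-1,-0.0326,0.0151,0,0,-1,-0.0326,0.0151,0,0,-1,-0.0326,0.0151,0,0,-1,0,0,0,-0.12,-1,0,0,0,-0.12,-1,0,0,0,-0.12,-1,0,0,0,-0.12,-1,0,0,0,-0.12,-1,0,0,0,-0.12,-1,0,0,0,-0.12,-1,0,0,0,-0.12,-1,0,0,0,-0.12])

```text
time: 25.27
eef_pos: [0.5988, 0.1131, 0.2104]
orientation: [[-0.828, 0.561, 0.001], [0.561, 0.828, -0.0], [-0.001, 0.0, -1.0]]
wrist_force: [0.5, -0.2, -0.7]
opening: 0.0928
grip_force: 0.0
```

>>> arm_command(steps=[-1,0,0,0,-0.12,-1,0,0,0,-0.12,-1,0,0,0,-0.12,-1,0,0,0,-0.12,-1,0,0,0,-0.12,-1,0,0,0,0,-1,0,0,0,0])

```text
time: 25.85
eef_pos: [0.5989, 0.113, 0.2102]
orientation: [[-1.0, 0.004, 0.001], [0.004, 1.0, -0.0], [-0.001, -0.0, -1.0]]
wrist_force: [-0.3, 0.4, -0.0]
opening: 0.0929
grip_force: 0.0
```

```bash
python3 -c "
from h import *
tops('w6')"
```

```text
25.85 [0.5989 0.113  0.2102] [[-1.0, 0.0042, 0.0007], [0.0042, 1.0, -0.0], [-0.0007, -0.0, -1.0]] [-0.3  0.4 -0. ] [-0.3   0.56  0.12  1.56 -0.07  1.02  1.41]
[ 46. 125.] 2968 [530.5 -97.6] [61.3 35.9] 78.0 0.0904
[519. 117.] 1665 [529.4 316.7] [53.3 35.4] 84.2 0.0915
[284. 200.] 2194 [598.9 113.2] [35.4 58.3] 0.2 0.0925
```

View pics/w6.png

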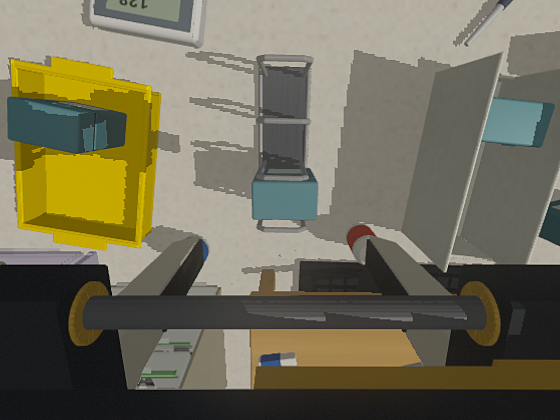

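This view shows box 1 standing in the tub at about (65,125), box 2 standing in the archive at (519,117), and box 3 at (284,200) directly below the gripper.

>>> arm_command(steps=[-1,0,0,0.026,0,-1,0,0,0.026,0,-1,0,0,0.026,0,-1,0,0,0.026,0,-1,0,0,0.026,0,-1,0,0,0.027,0,-1,0,0,0,0,1,0,0,0,0,1,0,0,0,0,1,0,0,0,0,1,0,0,0,0,1,0,0,0,0])

```text
time: 26.9
eef_pos: [0.5996, 0.1136, 0.0542]
orientation: [[-1.0, 0.001, 0.003], [0.001, 1.0, 0.001], [-0.003, 0.001, -1.0]]
wrist_force: [0.2, 0.2, -0.5]
opening: 0.0643
grip_force: 0.0
```

>>> arm_command(steps=[1,0,0,0,0,1,0,0,0,0,1,0,0,-0.01,0,1,0,0,-0.025,0,1,0,0,-0.028,0,1,0,0,-0.028,0,1,0,0,-0.028,0,1,0,0,-0.028,0,1,0,0,-0.013,0,1,0,0,0,0,1,0,0,0,0,1,0,0,0,0])

```text
time: 27.9
eef_pos: [0.597, 0.1133, 0.2106]
orientation: [[-1.0, 0.0, -0.005], [0.0, 1.0, -0.001], [0.005, -0.001, -1.0]]
wrist_force: [-0.4, -0.1, -4.1]
opening: 0.0622
grip_force: 30.0
```

>>> arm_command(steps=[1,0,0,0,0,1,0,0,0,0])

```text
time: 28.07
eef_pos: [0.5976, 0.1133, 0.2107]
orientation: [[-1.0, 0.0, -0.004], [0.0, 1.0, -0.001], [0.004, -0.001, -1.0]]
wrist_force: [0.2, 0.1, -4.0]
opening: 0.0619
grip_force: 30.0
```

Box 3 weighs about 4 N, so it's full and goes to the mat.

>>> arm_command(steps=[1,0.0028,-0.0361,0,0,1,0.0028,-0.0361,0,0,1,0.0028,-0.0361,0,0,1,0.0028,-0.0361,0,0,1,0.0028,-0.0361,0,0,1,0.0028,-0.0361,0,0,1,0.0028,-0.0361,0,0,1,0.0028,-0.0361,0,0,1,0.0028,-0.0361,0,0,1,0.0028,-0.0361,0,0,1,0.0028,-0.0361,0,0,1,0,0,0,0])

```text
time: 29.07
eef_pos: [0.5634, -0.2962, 0.2117]
orientation: [[-1.0, 0.014, -0.004], [0.014, 1.0, -0.011], [0.004, -0.011, -1.0]]
wrist_force: [-1.3, -3.5, -2.8]
opening: 0.062
grip_force: 30.0
```

>>> arm_command(steps=[1,0,0,0,0,1,0,0,0,0,1,0,0,0.025,0,1,0,0,0.025,0,1,0,0,0.025,0,1,0,0,0.025,0,1,0,0,0.025,0,1,0,0,0.018,0,1,0,0,0.006,0,1,0,0,0.002,0,1,0,0,0,0,1,0,0,0,0])

```text
time: 30.07
eef_pos: [0.5691, -0.2836, 0.0631]
orientation: [[-1.0, -0.001, 0.003], [-0.001, 1.0, -0.001], [-0.003, -0.001, -1.0]]
wrist_force: [0.3, -0.3, -2.8]
opening: 0.062
grip_force: 30.0
```

>>> arm_command(steps=[1,0,0,0.002,0,1,0,0,0.001,0,1,0,0,0,0,1,0,0,0,0])

```text
time: 30.4
eef_pos: [0.5679, -0.2838, 0.0591]
orientation: [[-1.0, 0.001, 0.001], [0.001, 1.0, -0.0], [-0.001, -0.0, -1.0]]
wrist_force: [-0.5, -0.3, -3.7]
opening: 0.0618
grip_force: 30.0
```

>>> arm_command(steps=[1,0,0,0.003,0,1,0,0,0.001,0,1,0,0,0,0])

```text
time: 30.65
eef_pos: [0.5674, -0.2835, 0.0542]
orientation: [[-1.0, 0.0, -0.001], [0.0, 1.0, 0.0], [0.001, 0.0, -1.0]]
wrist_force: [0.5, 0.9, -4.1]
opening: 0.0617
grip_force: 30.0
```

>>> arm_command(steps=[1,0,0,0.001,0,1,0,0,0.0005,0,1,0,0,0,0])

```text
time: 30.9
eef_pos: [0.5677, -0.2836, 0.053]
orientation: [[-1.0, 0.0, -0.0], [0.0, 1.0, 0.0], [0.0, 0.0, -1.0]]
wrist_force: [0.1, -0.2, -3.4]
opening: 0.0618
grip_force: 30.0
```

>>> arm_command(steps=[1,0,0,0.001,0,1,0,0,0,0,1,0,0,0,0])

```text
time: 31.15
eef_pos: [0.5677, -0.2836, 0.0522]
orientation: [[-1.0, 0.0, -0.0], [0.0, 1.0, -0.0], [0.0, -0.0, -1.0]]
wrist_force: [0.2, -0.4, -3.0]
opening: 0.0618
grip_force: 30.0
```

>>> arm_command(steps=[1,0,0,0.0005,0,1,0,0,0,0])

```text
time: 31.32
eef_pos: [0.5678, -0.2837, 0.0521]
orientation: [[-1.0, 0.0, 0.0], [0.0, 1.0, -0.0], [-0.0, -0.0, -1.0]]
wrist_force: [0.1, -0.3, -0.7]
opening: 0.0619
grip_force: 30.0
```

>>> arm_command(steps=[1,0,0,0.0005,0,-0.6,0,0,0,0,-0.6,0,0,0,0,-0.6,0,0,0,0,-1,0,0,-0.01,0,-1,0,0,-0.03,0,-1,0,0,-0.03,0,-1,0,0,0,0.1208,-1,0,0,0,0.1208,-1,0,0,0,0.1208,-1,0,0,0,0.1208,-1,0,0,0,0.1208])

```text
time: 32.32
eef_pos: [0.5682, -0.2837, 0.1222]
orientation: [[-0.82, 0.573, 0.001], [0.573, 0.82, -0.0], [-0.001, 0.0, -1.0]]
wrist_force: [0.2, -0.3, 0.4]
opening: 0.0932
grip_force: 0.0
```

>>> arm_command(steps=[-1,0,0,0,0.1208,-1,0,0,0,0.1208,-1,0,0,0,0.1208,-1,0,0,0,0.1208,-1,0,0,0,0.1208,-1,0,0,0,0.1208,-1,0,0,0,0.1208,-1,0,0,0,0.1208,-0.4,0,0,0,0,-0.4,0,0,0,0])

```text
time: 33.15
eef_pos: [0.5681, -0.2834, 0.1216]
orientation: [[-0.004, 1.0, 0.0], [1.0, 0.004, -0.0], [-0.0, 0.0, -1.0]]
wrist_force: [-0.6, -0.8, 0.1]
opening: 0.0839
grip_force: 0.0
```

```bash
python3 -c "
from h import *
tops('w7')"
```

```text
33.15 [ 0.5681 -0.2834  0.1216] [[-0.0038, 1.0, 0.0004], [1.0, 0.0038, -0.0004], [-0.0004, 0.0004, -1.0]] [-0.6 -0.8  0.1] [ 0.11  0.75  0.56  1.59 -0.47  0.93  0.84]
[285. 229.] 4535 [ 568.4 -283.1] [60.9 36.2] 89.3 0.0905
```

>>> arm_command(steps=[-0.4,0,0,0.025,0,-0.4,0,0,0.025,0,-0.4,0,0,0.02,0,-0.4,0,0,0,0,1,0,0,0,0,1,0,0,0,0,1,0,0,0,0,1,0,0,0,0,1,0,0,0,0,1,0,0,0,0,1,0,0,0,0,1,0,0,0,0])

```text
time: 34.2
eef_pos: [0.5685, -0.2841, 0.0525]
orientation: [[-0.0, 1.0, 0.002], [1.0, 0.0, -0.001], [-0.001, 0.002, -1.0]]
wrist_force: [-1.3, -0.2, 5.9]
opening: 0.0379
grip_force: 30.0
```

>>> arm_command(steps=[1,0,0,-0.01,0,1,0,0,-0.03,0,1,0,0,-0.04,0,1,0,0,-0.04,0,1,0,0,-0.04,0,1,0,0,0,0.055,1,0,0,0,0.055,1,0,0,0,0])

```text
time: 34.87
eef_pos: [0.5672, -0.2828, 0.2112]
orientation: [[0.11, 0.994, -0.001], [0.994, -0.11, 0.001], [0.001, -0.001, -1.0]]
wrist_force: [0.1, 1.0, -4.2]
opening: 0.0376
grip_force: 30.0
```

```bash
python3 - <<'E'
from h import *
for f in('w5','top0'):
    C=cloud(load(f)).reshape(-1,3)
    for x in np.arange(.66,.78,.015):
        q=C[(abs(C[:,0]-x)<.0075)&(C[:,1]>.22)&(C[:,1]<.4)&(C[:,2]<.6)];print(f,round(x,3),len(q),np.percentile(q[:,2],[50,99]).round(3) if len(q) else '')
o=monitor.get_obs();print(o['eef_pos'],o['orientation'].round(3).tolist(),o['opening'],o['wrist_force'])
E
```

```text
w5 0.66 3213 [0.025 0.11 ]
w5 0.675 1272 [0.001 0.109]
w5 0.69 847 [-0.     0.001]
w5 0.705 2237 [0.    0.067]
w5 0.72 6618 [0.073 0.085]
w5 0.735 4846 [0.077 0.086]
w5 0.75 3095 [0.078 0.079]
w5 0.765 3009 [0.078 0.079]
top0 0.66 217 [0.004 0.111]
top0 0.675 132 [0.002 0.107]
top0 0.69 153 [-0.001  0.008]
top0 0.705 207 [0.001 0.015]
top0 0.72 412 [0.043 0.083]
top0 0.735 221 [0.077 0.088]
top0 0.75 204 [0.077 0.084]
top0 0.765 200 [0.077 0.084]
[ 0.56723388 -0.28283144  0.21124713] [[0.11, 0.994, -0.001], [0.994, -0.11, 0.001], [0.001, -0.001, -1.0]] 0.03761853477525957 [ 0.09478654  0.95989465 -4.20079654]
```

Clear: the shelf is 0.08 high and the gripper body passes at 0.137. On to the archive.

>>> arm_command(steps=[1,0.037,-0.0014,0,0,1,0.037,-0.0014,0,0,1,0.037,-0.0014,0,0,1,0.037,-0.0014,0,0,1,0.037,-0.0014,0,0,1,0.037,-0.0014,0,0,1,0.037,-0.0014,0,0,1,0.037,-0.0014,0,0,1,0.037,-0.0014,0,0,1,0.037,-0.0014,0,0,1,0.037,-0.0014,0,0,1,0.037,-0.0014,0,0])

```text
time: 35.87
eef_pos: [0.5984, 0.1615, 0.2099]
orientation: [[0.108, 0.994, -0.003], [0.994, -0.108, -0.001], [-0.001, -0.003, -1.0]]
wrist_force: [1.0, -0.2, -2.9]
opening: 0.0377
grip_force: 30.0
```

>>> arm_command(steps=[1,0.037,-0.0014,0,0,1,0.037,-0.0014,0,0,1,0.037,-0.0014,0,0,1,0.037,-0.0014,0,0,1,0,0,0,0,1,0,0,0,0,1,0,0,0,0,1,0,0,0,0])

```text
time: 36.53
eef_pos: [0.6104, 0.3048, 0.2105]
orientation: [[0.112, 0.994, -0.001], [0.994, -0.112, -0.002], [-0.003, -0.001, -1.0]]
wrist_force: [-0.1, 0.0, -3.3]
opening: 0.0379
grip_force: 30.0
```

```bash
python3 -c "
from h import *
tops('w8');fit('w8',.612,.307)"
```

```text
36.5333 [0.6104 0.3048 0.2105] [[0.1121, 0.9937, -0.0013], [0.9937, -0.1121, -0.0024], [-0.0025, -0.001, -1.0]] [-0.1  0.  -3.3] [-0.83  0.75  0.68  1.34 -0.47  1.21 -0.24]
[304.  30.] 2551 [642.1 447.8] [34.5 53.1] 13.7 0.0876
[199. 203.] 1754 [529.8 309.7] [48.1 35.8] 84.0 0.0915
held top 0.24831217703890926 7210 [610.1 305.3] [62.2 38. ] 83.62798309326172
0.1097780514685468 353 [-0.1053  0.2726] [-0.0019  0.0017]
0.11001249923236438 864 [-0.1068  0.3461] [-0.0018  0.0017]
```

Held box centre y is 0.3053 and the channel centre is 0.3055, so I'm lowering.

>>> arm_command(steps=[1,0,0,0.02,0,1,0,0,0.02,0,1,0,0,0.015,0,1,0,0,0.01,0,1,0,0,0.01,0,1,0,0,0,0])

```text
time: 37.08
eef_pos: [0.6094, 0.3062, 0.1341]
orientation: [[0.111, 0.994, -0.004], [0.994, -0.111, -0.002], [-0.002, -0.003, -1.0]]
wrist_force: [-0.7, -0.6, -4.3]
opening: 0.0377
grip_force: 30.0
```

>>> arm_command(steps=[1,0,0,0.015,0,1,0,0,0.015,0,1,0,0,0.015,0,1,0,0,0.012,0,1,0,0,0.008,0,1,0,0,0.005,0,1,0,0,0.003,0,1,0,0,0,0,1,0,0,0,0])

```text
time: 37.83
eef_pos: [0.611, 0.3073, 0.0638]
orientation: [[0.11, 0.994, 0.001], [0.994, -0.11, 0.0], [0.0, 0.001, -1.0]]
wrist_force: [0.2, 0.0, -3.0]
opening: 0.0379
grip_force: 30.0
```

>>> arm_command(steps=[1,0,0,0.003,0,1,0,0,0.002,0,1,0,0,0.001,0,1,0,0,0,0,1,0,0,0,0])

```text
time: 38.25
eef_pos: [0.6104, 0.3072, 0.0571]
orientation: [[0.11, 0.994, -0.0], [0.994, -0.11, -0.0], [-0.0, -0.0, -1.0]]
wrist_force: [0.1, -0.9, -3.6]
opening: 0.0379
grip_force: 30.0
```

>>> arm_command(steps=[1,0,0,0.002,0,1,0,0,0.001,0,1,0,0,0,0])

```text
time: 38.5
eef_pos: [0.6102, 0.3072, 0.0538]
orientation: [[0.11, 0.994, -0.001], [0.994, -0.11, -0.0], [-0.0, -0.001, -1.0]]
wrist_force: [0.6, -0.2, -3.4]
opening: 0.0381
grip_force: 30.0
```

>>> arm_command(steps=[1,0,0,0.001,0,1,0,0,0,0])

```text
time: 38.67
eef_pos: [0.6104, 0.3072, 0.0537]
orientation: [[0.11, 0.994, -0.0], [0.994, -0.11, 0.0], [0.0, -0.0, -1.0]]
wrist_force: [-1.4, -0.8, -0.7]
opening: 0.0376
grip_force: 30.0
```

Contact. I'm pressing 0.5 mm more, releasing and backing straight up.

>>> arm_command(steps=[1,0,0,0.0005,0,1,0,0,0,0,-0.2,0,0,0,0,-0.2,0,0,0,0,-0.2,0,0,0,0,-0.2,0,0,0,0,-0.2,0,0,-0.01,0,-0.2,0,0,-0.03,0,-0.2,0,0,-0.038,0,-0.2,0,0,-0.04,0,-0.2,0,0,-0.04,0,-0.2,0,0,0,0])

```text
time: 39.67
eef_pos: [0.6159, 0.3076, 0.2215]
orientation: [[0.109, 0.994, 0.018], [0.994, -0.11, 0.006], [0.008, 0.017, -1.0]]
wrist_force: [2.4, -0.8, 1.3]
opening: 0.0555
grip_force: 0.0
```

>>> arm_command(steps=[-0.2,-0.035,-0.01,0,0,-0.2,-0.035,-0.01,0,0,-0.2,-0.035,-0.01,0,0,-0.2,-0.035,-0.01,0,0,-0.2,-0.035,-0.01,0,0,-0.2,0,0,0,0,-0.2,0,0,0,0])

```text
time: 40.25
eef_pos: [0.5415, 0.1361, 0.2119]
orientation: [[0.115, 0.993, 0.002], [0.993, -0.115, 0.001], [0.001, 0.001, -1.0]]
wrist_force: [0.3, 1.6, -0.0]
opening: 0.0557
grip_force: 0.0
```

```bash
python3 -c "
from h import *
tops('w9');im,d=snap('scene','s9')
c=im[120:330,80:360];cv2.imwrite('pics/s9c.png',cv2.resize(c,None,fx=2.6,fy=2.6)[:,:,::-1])"
```

```text
40.25 [0.5415 0.1361 0.2119] [[0.1152, 0.9933, 0.0016], [0.9933, -0.1152, 0.0005], [0.0007, 0.0015, -1.0]] [ 0.3  1.6 -0. ] [-0.73  0.56  0.71  1.72 -0.42  1.02  0.01]
[245.  13.] 1130 [527.5 294. ] [19.3 35.2] 84.6 0.0916
[343.  12.] 1143 [606.7 285.6] [18.8 36. ] 83.3 0.0914
```

View pics/s9c.png

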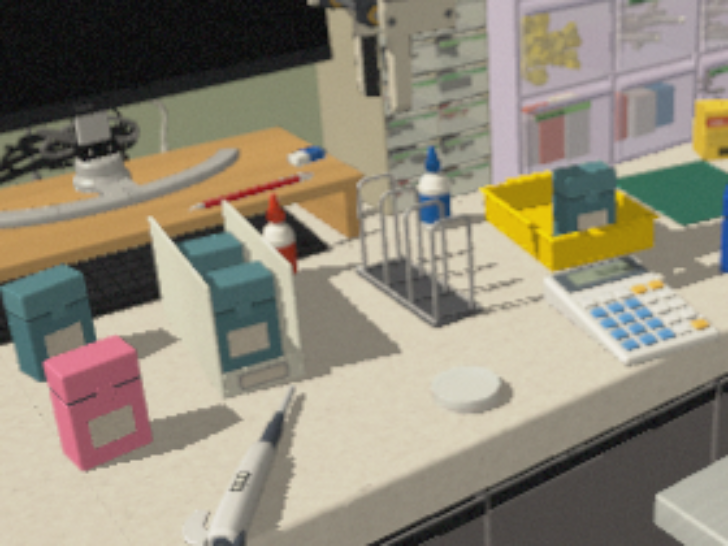

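The crop shows both full boxes upright in the archive with the label to the front (250,310). The empty box is upright in the tub at (585,200), and the bystanders haven't moved. Handing in.

```bash
python3 -c "
from h import *
print(r.hand_in())"
```

```text
the job is handed in; nothing more can be done
None
```

I handed the job in at about 40 s: the two full boxes stand upright and crosswise in the archive with the front one's label visibly facing the front (the rear one was set the same way round), and the empty box stands upright in the tub.

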